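# Charge the vibratory tumbler and start it with its treadle

## Task

Pour all six wooden balls out of the steel cup into the open bowl of the vibratory tumbler, and stand the empty cup upright on the bench again. Only then start the machine: with the fingertips press the hinged treadle of the foot switch right down to its stop for a moment, and let it come back up. Leave the try square and the sanding block where they are.

Things in the scene. Friction and masses are not known exactly. Their poses are not given: they have to be found in the camera images.
- cup: Plain open stainless steel cup, straight-sided: outer diameter 68 mm, height 80 mm, wall 2.5 mm, floor 4 mm thick, about 0.15 kg, no handle. It stands on the bench with the six balls inside (filled to about 51 mm above the bench). Origin: centre of its underside; z points out of the mouth.
- ball0_center (a point): Centre of wooden ball 1 of 6: plain turned hardwood ball, diameter 26 mm, 10 g, polished (friction about 0.3); all six are alike and start in the cup.
- ball1_center (a point): Centre of wooden ball 2 of 6: plain turned hardwood ball, diameter 26 mm, 10 g, polished (friction about 0.3); all six are alike and start in the cup.
- ball2_center (a point): Centre of wooden ball 3 of 6: plain turned hardwood ball, diameter 26 mm, 10 g, polished (friction about 0.3); all six are alike and start in the cup.
- ball3_center (a point): Centre of wooden ball 4 of 6: plain turned hardwood ball, diameter 26 mm, 10 g, polished (friction about 0.3); all six are alike and start in the cup.
- ball4_center (a point): Centre of wooden ball 5 of 6: plain turned hardwood ball, diameter 26 mm, 10 g, polished (friction about 0.3); all six are alike and start in the cup.
- ball5_center (a point): Centre of wooden ball 6 of 6: plain turned hardwood ball, diameter 26 mm, 10 g, polished (friction about 0.3); all six are alike and start in the cup.
- tumbler: Vibratory tumbler, fixed: grey round foot (184 mm wide, 60 mm high) under an open white bowl without lid. Bowl rim 140 mm above the bench, outer diameter 214 mm, wall 4 mm; inside 206 mm wide at the mouth, about 165 mm at its floor, 66 mm above the bench; a small middle post (40 mm wide at the foot) ends 98 mm above the bench. Origin: on the bench under its centre, z up. It never moves.
- tumbler_rim (a point): Centre of the mouth of the tumbler's bowl, at rim height (140 mm above the bench).
- footswitch: Foot switch on the bench, fixed: dark base 160 (x) x 110 (y) x 16 mm high, with a ribbed aluminium treadle plate 135 x 84 x 8 mm, hinged along y at x = +62 mm, 32 mm above the bench, sloping up to its free edge at -x (upper side about 70 mm above the bench). Origin: on the bench under the middle of the base, z up; -x points from hinge to free edge.
- treadle_pad (a point): Point on the upper face of the treadle, mid-width, 100 mm from the hinge axis and about 31 mm in from the free edge: the place to press. It moves with the treadle; at rest about 62 mm above the bench, at the stop about 40 mm. Its frame is that of the moving treadle (axes as the foot switch's at rest).
- treadle (a joint): Angle of the treadle in rad: 0 at rest (up), grows as it is pressed down, hard stop at 0.22. It is sprung: pressing at the pad takes about 5 N to start and about 11 N at the stop, straight down; the pad sinks about 22 mm. It springs back by itself when let go.
- square: Bystander: small try square, dark wood stock 90 mm long (y) x 18 x 18 mm, with a steel blade 4 mm thick that reaches 125 mm along x. Lies on the bench. Origin: under the middle of the stock.
- sanding_block: Bystander: cork sanding block 65 x 110 x 30 mm (x, y, z) on the bench. Origin: centre of its underside.
There are look-alikes about, which are no part of the job. There is more than one size of the cup; the one meant has the size given above. There is more than one size of the tumbler; the job needs the largest.

How it is judged:
On the way, in this order (a step that is already met when the one before it is completed fails the run):
1. all six balls are in the tumbler's bowl (horizontal distance between each of ball0_center, ball1_center, ball2_center, ball3_center, ball4_center, ball5_center and tumbler below 0.102 m and z of ball0_center in the frame of tumbler between 0.06 and 0.138 m and z of ball1_center in the frame of tumbler between 0.06 and 0.138 m and z of ball2_center in the frame of tumbler between 0.06 and 0.138 m and z of ball3_center in the frame of tumbler between 0.06 and 0.138 m and z of ball4_center in the frame of tumbler between 0.06 and 0.138 m and z of ball5_center in the frame of tumbler between 0.06 and 0.138 m), for 0.3 s.
2. the empty cup stands upright on the bench, let go, with the balls in the bowl (all of step 1 and height (world z) of cup between -0.008 and 0.008 m and angle between cup's own z axis and vertical below 0.12 rad and contact force between the fingers and cup below 0.1 N and linear speed of cup below 0.03 m/s), for 0.3 s.
3. the fingers press the treadle down to its stop (beyond 0.195 of 0.22 rad) (value of joint treadle above 0.195 rad and contact force between the fingers and footswitch above 1 N), for 0.2 s.
At the end, for the whole second after the job is handed in: All six balls lie inside the tumbler's bowl, below its rim; the cup stands upright (within 0.12 rad) on the bench, let go and at rest; the treadle is back up (below 0.03 rad) (all of step 2 and value of joint treadle below 0.03 rad); the robot touches nothing.
It fails at once if the treadle is pressed (beyond 0.1 rad) while a ball is outside the bowl or the cup does not stand upright on the bench (value of joint treadle above 0.1 rad and not (horizontal distance between each of ball0_center, ball1_center, ball2_center, ball3_center, ball4_center, ball5_center and tumbler below 0.102 m and z of ball0_center in the frame of tumbler between 0.06 and 0.138 m and z of ball1_center in the frame of tumbler between 0.06 and 0.138 m and z of ball2_center in the frame of tumbler between 0.06 and 0.138 m and z of ball3_center in the frame of tumbler between 0.06 and 0.138 m and z of ball4_center in the frame of tumbler between 0.06 and 0.138 m and z of ball5_center in the frame of tumbler between 0.06 and 0.138 m and height (world z) of cup between -0.008 and 0.008 m and angle between cup's own z axis and vertical below 0.12 rad)).
It fails at once if the try square or the sanding block is moved more than 30 mm (distance of any of square, sanding_block from where it was at the start of the episode above 0.03 m).
It also fails if it takes over 72 s, if anything falls off the work surface, if the arm or the gripper's body presses on something with over 40 N, if the wrist force passes 120 N, or if a joint passes its speed limit or range.

## Robot

A 6-joint arm with a two-finger parallel gripper is mounted at the origin on the work surface. World frame = base frame: x ahead of the robot, y to its left, z up, the work surface at z = 0. Lengths are in m, angles in rad, forces in N, time in s.
With the tool pointing down it reaches from about 0.4 to 0.925 m from the base axis. Payload 3.4 kg.
Tool frame: the origin (TCP) lies at the very end of the fingers, on their centre line; the grasp point (between the pads) lies 19 mm behind it (env.hold_point_z is the distance from the TCP to the grasp point, in m); z points along the fingers, y is the line along which they close (so a half turn about z gives the same grasp; the last joint's range is limited). The gripper opens to 85 mm and grips with 20 to 120 N. Pads are 22 mm wide; open, the fingers measure 114 mm over their backs; the gripper's body (76 mm by 85 mm) begins 54 mm behind the grasp point. The pads swing forward as they close: fully open they stand 13 mm farther back than shut.
Start: joints at [-1.365, 0.307, 1.506, -0, 1.328, -0.073], TCP at [0.158, -0.553, 0.231] pointing down, gripper open.
Joint ranges: [-3.12, 3.12], [-1.05, 2.28], [0.14, 2.33], [-1.42, 4.57], [0.1, 2.73], [-2.68, 2.68]. Speed limits (rad/s): [2.57, 2.57, 3.14, 3.14, 3.14, 3.14].

## Interface

Orientations are given as a 3x3 rotation matrix whose columns are the frame's x, y, z axes.
In Python, from station import env gives the robot as it stands. The module is installed in compiled form; this text tells all that it offers.
- The arm moves only by the shell command python3 -m crank 'ROWS' [FORCE]. ROWS is JSON, a list of rows, each a list of 3 entries, a list of its own where there are three numbers: the shift along the tool's x, y, z as a fraction of full scale, then the turn about the tool's z as a fraction of full scale, then the opening, from -1 (shut) to 1 (fully open). A call has 1 to 5 rows; each row is the pose to reach, as a shift and turn from the pose commanded when the call began, along the tool's axes at that moment; what a row does not reach only later rows make up. Full scale, the value 1, is 0.25 m for a shift and 90 degrees for a turn. A row lasts 1/10 s, in which the tool goes at most 50 mm and 8.59 degrees, less where a joint would pass 70% of its speed; a pose out of reach is approached as far as the arm can. A call with a number of a shift or a turn outside -1 to 1 is refused whole. A call with a gripper value outside its range is refused whole. The fingers move at their own pace and stop on an object; FORCE is the grip in N (left out, the last holds). Time passes only in rows, so rows that repeat a pose let the fingers close. It gives the time, the measured TCP pose, the force, the opening and the grip force at its end, in the units of the state.
- env.state(): the state, without advancing time (a new reading comes with each control period).
- env.read_camera(name): name is "side" or "top" or "wrist"; returns the picture (384x512x3 uint8, red, green, blue); there is no depth.
- env.camera_info(name): a dict with "camera_matrix" (3x3 intrinsics, pixels), "view" (4x4, takes a point from world to camera coordinates); the wrist camera has in their place "mount" (4x4, takes a point from camera to tool coordinates, whose origin is the TCP and whose axes are the flange's). Camera axes: x right, y up, looking along -z (the intrinsics and any distortion apply to the point x, -y, -z); pixel columns grow to the right and rows downward; lengths in m; the calibration is good to about 2 mm. A picture is of the moment at which its call begins: read the wrist's pose just before it. camera_info takes no time and is no camera call.
- env.job_done(): hands the job in; it is judged then, once.
Trained networks look in the newest picture that a camera, given by its name, has taken for a name from the list of things; names that differ only in an ending like _2 or _b are one class to them, and where a whole thing is asked for, a point or a joint stands for the part that bears it (a point fixed in the world has none). Each returns a list of dicts, best first, with "confidence" (0 to 1); they miss things now and then, are a little off and sometimes report something else, mostly with a low value. They report only what shows in the picture. A call takes as long as a camera call. They do not tell look-alikes from the thing itself.
- env.silhouettes(camera, query): "mask" (384x512 bool, what is visible of it) and "at" ([row, column] in pixels, amid what is visible of it).
- env.place_of(camera, query): "at" ([row, column] in pixels: a listed point, or the origin of a listed thing).
The state is a dict: "time_s": time; "joint_positions": joint angles; "qvel": joint speeds; "tau": joint torques, N m; "tool_pos": TCP position; "eef_rot": TCP orientation; "ft_force": force on the tool from outside, world axes, zero at the start; "wrist_torque": the same for the moment, N m; "opening": opening from 0.0 (shut) to 1.0 (fully open); "gripper_force": force on a finger pad.
Only numpy, scipy, OpenCV 4.12 (cv2) and the standard library are available. Lean on these libraries where they do the work, as an engineer would, in place of code of your own. Each camera call takes 0.05 s, during which the arm holds its last target. There are 200 camera calls.

## Working session

There is one attempt and no reset: what is moved stays moved. The work goes in short steps, Python scripts to look and compute and a shell command to move; the robot and the scene stay as the last step left them, time stands still between calls to the robot, and variables do not carry over. Pictures are saved under pics/ and viewed, at most 10 in all, crops included, and the job is handed in when it is done.

```bash
mkdir -p pics
cat > h.py <<'E'
import numpy as np, cv2
from station import env
def cam(n):
    i=env.camera_info(n); K=np.array(i["camera_matrix"])
    if "view" in i: V=np.array(i["view"])
    else:
        s=env.state(); T=np.eye(4); T[:3,:3]=s["eef_rot"]; T[:3,3]=s["tool_pos"]
        V=np.linalg.inv(T@np.array(i["mount"]))
    return K,V,i
def ray(n,at,C=None):
    K,V,i=C or cam(n); r,c=at
    d=np.linalg.inv(K)@[c,r,1]; d=V[:3,:3].T@(d*[1,-1,-1]); o=-V[:3,:3].T@V[:3,3]
    return o,d
def onz(n,at,z,C=None):
    o,d=ray(n,at,C); return o+d*(z-o[2])/d[2]
def proj(n,p,C=None):
    K,V,i=C or cam(n); q=V[:3,:3]@p+V[:3,3]; q=K@(q*[1,-1,-1]); return q[:2]/q[2]
def snap(n,f,crop=None,s=1):
    im=env.read_camera(n)
    if crop: r0,r1,c0,c1=crop; im=im[r0:r1,c0:c1]
    cv2.imwrite("pics/"+f,cv2.resize(im[:,:,::-1],None,fx=s,fy=s));
E
python3 - <<'E'
from h import *
a=env.read_camera("top");b=env.read_camera("side")
cv2.imwrite("pics/top.png",a[:,:,::-1]);cv2.imwrite("pics/side.png",b[:,:,::-1])
for n in("top","side"):
    print(n,{k:v for k,v in env.camera_info(n).items()} if n=="top" else env.camera_info(n).keys())
    for q,z in(("cup",0),("tumbler",0),("tumbler_rim",.14),("footswitch",0),("treadle_pad",.062),("square",0),("sanding_block",0),("ball0_center",.04)):
        for d in env.place_of(n,q): print(n,q,np.round(d["at"],1),round(d["confidence"],2),onz(n,d["at"],z).round(3))
print(env.state())
E
```

```text
top {'camera_matrix': array([[361.93600755,   0.        , 254.17109425],
       [  0.        , 361.93600755, 186.26623362],
       [  0.        ,   0.        ,   1.        ]]), 'view': array([[ 0.07760158, -0.99698049, -0.00280871, -0.12656473],
       [ 0.97480497,  0.07528398,  0.20997044, -0.56898235],
       [-0.20912499, -0.01903198,  0.9777037 , -0.93297102],
       [ 0.        ,  0.        ,  0.        ,  1.        ]])}
top cup [198.3 221.9] 0.69 [0.547 0.009 0.   ]
top cup [213.3 185.9] 0.62 [0.496 0.108 0.   ]
top cup [237.3 216.3] 0.53 [0.434 0.014 0.   ]
top cup [197.9 223.5] 0.25 [0.549 0.005 0.   ]
top tumbler [271.  320.9] 0.9 [ 0.365 -0.284  0.   ]
top tumbler [217.8 409.9] 0.82 [ 0.532 -0.532  0.   ]
top tumbler [188.6 322. ] 0.72 [ 0.598 -0.278  0.   ]
top tumbler [213.2 118.2] 0.68 [0.481 0.302 0.   ]
top tumbler_rim [216.8 420. ] 0.75 [ 0.515 -0.498  0.14 ]
top tumbler_rim [273.8 327.1] 0.73 [ 0.36  -0.274  0.14 ]
top tumbler_rim [179.3 330.7] 0.68 [ 0.593 -0.275  0.14 ]
top footswitch [204.1 128.2] 0.8 [0.509 0.277 0.   ]
top treadle_pad [212.8 118.9] 0.85 [0.476 
[... 1227 characters left out ...]
, -7.34814286e-02]), 'qvel': array([ 1.27594830e-03, -5.73814622e-04,  9.10882638e-05,  1.44340845e-03,
        1.25874961e-03,  3.78646385e-04]), 'tau': array([-1.40741824e-03, -4.57459438e+01, -2.52340275e+01, -2.65103390e-04,
        6.15572426e-04,  2.69776521e-06]), 'tool_pos': array([ 0.15824799, -0.55280428,  0.23133872]), 'eef_rot': array([[ 9.61375625e-01,  2.75239728e-01, -1.15557720e-06],
       [ 2.75239728e-01, -9.61375625e-01, -2.73673720e-05],
       [-8.64353179e-06,  2.59922636e-05, -1.00000000e+00]]), 'ft_force': array([-1.19709077,  0.85086758, -0.30385052]), 'wrist_torque': array([ 0.02016303,  0.00732565, -0.05777753]), 'gripper_force': 0.0, 'opening': 1.003882333056886}
```

View pics/top.png

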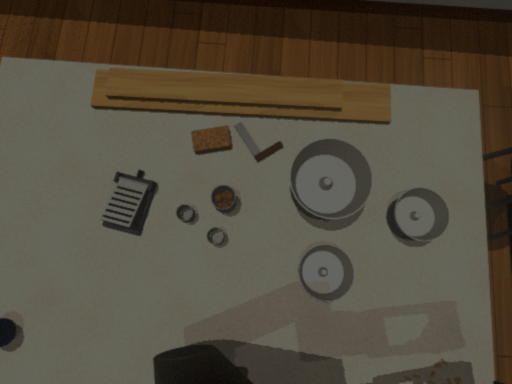

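View pics/side.png

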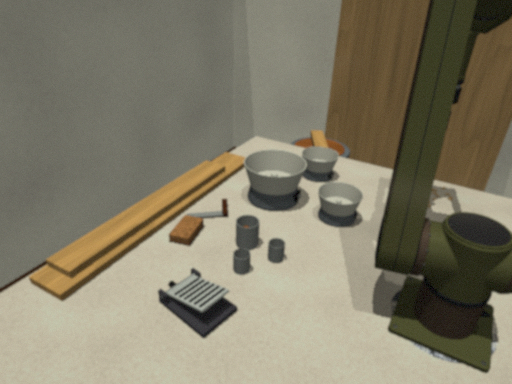

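The top view shows three cups at (222,198), (186,213) and (216,237) and three tumblers at (330,180), (417,215) and (326,271). The square is at (262,148), the block at (211,139) and the foot switch at (130,202). By description I choose the wider cup with balls at (222,198) and the largest bowl at (330,180). In the side view these are at (247,232) and (275,178).

Next I'll fit the silhouettes for exact positions and check both choices in one close crop.

```bash
cat > fit.py <<'E'
from h import *
from scipy.optimize import minimize
t=np.linspace(0,2*np.pi,40,endpoint=False)
def ring(r,z): return np.c_[r*np.cos(t),r*np.sin(t),0*t+z]
CUP=np.r_[ring(.034,0),ring(.034,.08)]
TUM=np.r_[ring(.092,0),ring(.092,.06),ring(.107,.14)]
def hull(n,P,C):
    q=np.array([proj(n,p,C) for p in P],np.float32); m=np.zeros((384*4,512*4),np.uint8)
    cv2.fillConvexPoly(m,cv2.convexHull(np.round(q*4+1.5).astype(np.int32)),1); return m
def fit(q,P,x0,cams=("top","side")):
    M=[]
    for n in cams:
        env.read_camera(n); C=cam(n); best=None
        g=proj(n,np.r_[x0,P[:,2].mean()],C)
        L=env.silhouettes(n,q); d=min(L,key=lambda d:np.hypot(*(np.array(d["at"])[::-1]-g)))
        M.append((n,C,cv2.resize(d["mask"].astype(np.uint8),None,fx=4,fy=4,interpolation=cv2.INTER_LINEAR),d["confidence"]))
    def ious(x):
        o=[]
        for n,C,m,_ in M:
            h=hull(n,P+np.r_[x[:2],0],C); o.append((h&m).sum()/(h|m).sum())
        return o
    for k in [range(len(M))]+[[i] for i in range(len(M))]:
        r=minimize(lambda x:-sum(ious(x)[i] for i in k),x0,method="Nelder-Mead",options=dict(initial_simplex=[x0,x0+np.r_[.015,0],x0+np.r_[0,.015]],maxiter=60))
        print(q,list(k),r.x.round(4),np.round(ious(r.x),3))
E
python3 - <<'E'
from fit import *
fit("cup",CUP,np.array([.54,.005])); fit("tumbler",TUM,np.array([.6,-.28]))
snap("top","crop.png",(120,290,160,460),2.5)
E
```

```text
cup [0, 1] [ 0.5389 -0.0011] [0.456 0.94 ]
cup [0] [ 0.5381 -0.0019] [0.459 0.919]
cup [1] [ 0.5403 -0.0024] [0.442 0.943]
tumbler [0, 1] [ 0.5979 -0.2755] [0.967 0.941]
tumbler [0] [ 0.5983 -0.2758] [0.967 0.94 ]
tumbler [1] [ 0.599  -0.2757] [0.966 0.941]
```

View pics/crop.png

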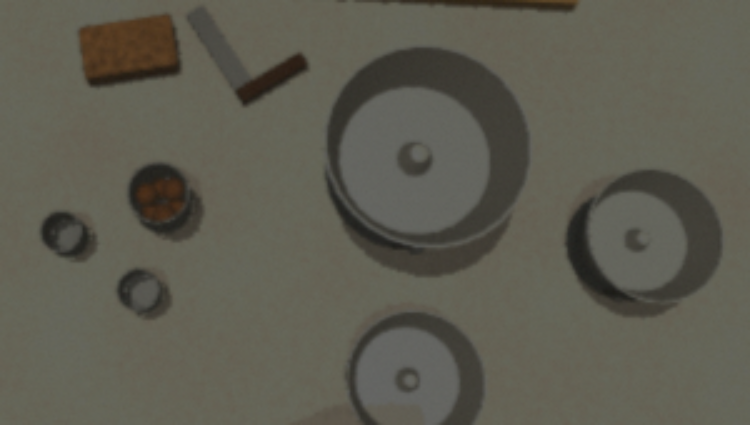

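The crop confirms it. The only cup holding balls is the widest, at crop (160,197), and the large bowl is at crop (425,150). Its neighbours are clearly smaller.

The interface can't tilt the tool. So I'll grip the cup near its mouth, with the pads acting as a pivot, and tip it over the bowl's rim.

```bash
cat > go.py <<'E'
import sys
from h import *
x,y,z,yaw=map(float,sys.argv[1:5]); s=env.state(); R=np.array(s["eef_rot"]); p=s["tool_pos"]
c=np.degrees(np.arctan2(R[1,0],R[0,0]))
print("shift",(R.T@(np.array([x,y,z])-p)/.25).round(3),"turn",round((c-yaw)/90,3),"pos",p.round(4),"yaw",c.round(1),"t",s["time_s"],"op",round(s["opening"],3),"f",s["ft_force"].round(1),"g",s["gripper_force"])
E
python3 go.py .54 -.002 .2 90; python3 -c "
from station import env;print(env.hold_point_z)"
```

```text
shift [ 2.075 -1.698  0.125] turn -0.823 pos [ 0.1582 -0.5528  0.2313] yaw 16.0 t 1.35 op 1.003 f [-0.4 -0.4 -0.4] g 0.0
0.0187
```

```bash
python3 -m crank '[[[0.75,-0.62,0],-0.47,1],[[0.75,-0.62,0],-0.47,1],[[0.75,-0.62,0],-0.47,1],[[0.75,-0.62,0],-0.47,1],[[0.75,-0.62,0],-0.47,1]]' 25; python3 go.py .54 -.002 .2 90
```

```text
time_s: 1.85
tool_pos: [0.2966, -0.3501, 0.2315]
eef_rot: [[0.521, 0.854, 0.0], [0.854, -0.521, 0.0], [0.0, 0.0, -1.0]]
ft_force: [0.0, -0.5, -0.0]
opening: 1.0
gripper_force: 0.0
shift [1.696 0.106 0.127] turn -0.349 pos [ 0.2966 -0.3501  0.2315] yaw 58.6 t 1.85 op 1.0 f [ 0.  -0.5 -0. ] g 0.0
```

```bash
python3 -m crank '[[[0.95,0.06,0.06],-0.35,1],[[0.95,0.06,0.06],-0.35,1],[[0.95,0.06,0.06],-0.35,1],[[0.95,0.06,0.06],-0.35,1],[[0.95,0.06,0.06],-0.35,1]]'; python3 go.py .54 -.002 .15 90
```

```text
time_s: 2.35
tool_pos: [0.4347, -0.1556, 0.2165]
eef_rot: [[0.001, 1.0, 0.001], [1.0, -0.001, 0.0], [0.0, 0.001, -1.0]]
ft_force: [-0.5, -0.6, -0.1]
opening: 1.003
gripper_force: 0.0
shift [0.615 0.421 0.266] turn -0.0 pos [ 0.4347 -0.1556  0.2165] yaw 90.0 t 2.35 op 1.003 f [-0.5 -0.6 -0.1] g 0.0
```

```bash
python3 -m crank '[[[0.615,0.42,0.2],0,1],[[0.615,0.42,0.2],0,1],[[0.615,0.42,0.2],0,1],[[0.615,0.42,0.2],0,1],[[0.615,0.42,0.2],0,1]]'
python3 - <<'E'
from h import *
C=cam("wrist"); snap("wrist","w1.png")
for d in env.place_of("wrist","cup"): print(d,onz("wrist",d["at"],0,C))
p=np.array([.54,-.002,.08]); print([proj("wrist",p+np.r_[.034*np.cos(a),.034*np.sin(a),0],C).round() for a in (0,1.57,3.14,4.71)])
E
python3 go.py .54 -.002 .042 90
```

```text
time_s: 2.85
tool_pos: [0.5414, -0.0006, 0.1649]
eef_rot: [[-0.001, 1.0, 0.0], [1.0, 0.001, 0.002], [0.002, 0.0, -1.0]]
ft_force: [-0.5, -0.4, -0.2]
opening: 1.006
gripper_force: 0.0
{'at': [169.5, 163.1], 'confidence': 0.93} [0.43516408 0.00990701 0.        ]
{'at': [180.2, 251.7], 'confidence': 0.81} [ 0.53361548 -0.00217746  0.        ]
{'at': [79.4, 209.7], 'confidence': 0.7} [0.49122767 0.10330036 0.        ]
[array([297., 201.]), array([257., 161.]), array([217., 200.]), array([257., 238.])]
shift [0.008 0.004 0.495] turn -0.001 pos [ 0.5391 -0.0039  0.1658] yaw 89.9 t 2.95 op 1.0 f [-0.3 -1.1 -0.4] g 0.0
```

View pics/w1.png

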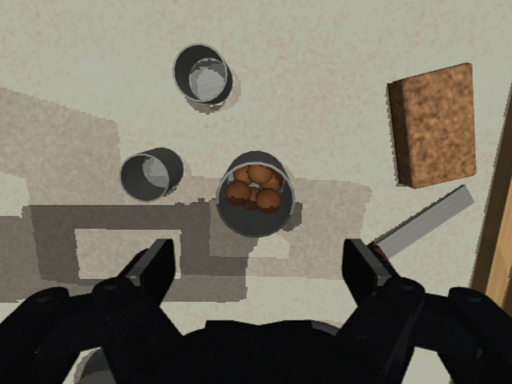

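The wrist view shows the cup's rim spanning columns 217–295 and rows 162–237, which matches the prediction. Both fingers are clear of the neighbours, so I'll descend and grip.

```bash
python3 -m crank '[[[0.008,0.004,0.15],0,1],[[0.008,0.004,0.3],0,1],[[0.008,0.004,0.45],0,1],[[0.008,0.004,0.5],0,1],[[0.008,0.004,0.5],0,1]]' 25;  python3 -m crank '[[[0,0,0],0,0.3],[[0,0,0],0,0.3],[[0,0,0],0,0.3],[[0,0,0],0,0.3],[[0,0,0],0,0.3]]' 25; python3 go.py .54 -.002 .245 90
```

```text
time_s: 3.45
tool_pos: [0.5382, -0.0037, 0.0402]
eef_rot: [[0.005, 1.0, -0.004], [1.0, -0.005, 0.0], [0.0, -0.004, -1.0]]
ft_force: [-0.6, 1.0, 0.2]
opening: 1.0
gripper_force: 0.0
time_s: 3.95
tool_pos: [0.5416, -0.0032, 0.0432]
eef_rot: [[0.004, 1.0, 0.004], [1.0, -0.004, -0.001], [-0.001, 0.004, -1.0]]
ft_force: [-0.4, -2.0, 7.1]
opening: 0.791
gripper_force: 29.4
shift [ 0.004 -0.003 -0.807] turn -0.002 pos [ 0.5416 -0.0032  0.0432] yaw 89.8 t 3.95 op 0.791 f [-0.4 -2.   7.1] g 29.35507577843964
```

```bash
python3 -m crank '[[[0,0,-0.05],0,0.3],[[0,0,-0.2],0,0.3],[[0,0,-0.4],0,0.3],[[0,0,-0.6],0,0.3],[[0,0,-0.6],0,0.3]]' 25; python3 go.py .598 -.12 .19 90
```

```text
time_s: 4.45
tool_pos: [0.5454, -0.0029, 0.1997]
eef_rot: [[0.004, 1.0, 0.016], [1.0, -0.004, -0.001], [-0.001, 0.016, -1.0]]
ft_force: [0.9, 0.9, -3.2]
opening: 0.791
gripper_force: 29.7
shift [-0.468  0.212  0.043] turn -0.002 pos [ 0.5454 -0.0029  0.1997] yaw 89.8 t 4.45 op 0.791 f [ 0.9  0.9 -3.2] g 29.669163431972265
```

```bash
python3 -m crank '[[[-0.1,0.05,0],0,0.3],[[-0.25,0.12,0],0,0.3],[[-0.4,0.21,0],0,0.3],[[-0.47,0.23,0.02],0,0.3],[[-0.47,0.23,0.04],0,0.3]]' 25; python3 go.py .598 -.132 .166 90
python3 - <<'E'
from h import *
snap("side","s2.png",(90,290,180,420),3)
E
```

```text
time_s: 4.95
tool_pos: [0.5978, -0.1229, 0.1809]
eef_rot: [[0.007, 1.0, 0.001], [1.0, -0.007, -0.001], [-0.001, 0.001, -1.0]]
ft_force: [-0.0, 0.4, -2.0]
opening: 0.791
gripper_force: 30.0
shift [-0.036  0.001  0.06 ] turn -0.004 pos [ 0.5978 -0.1229  0.1809] yaw 89.6 t 4.95 op 0.791 f [-0.   0.4 -2. ] g 29.982924107462168
```

View pics/s2.png

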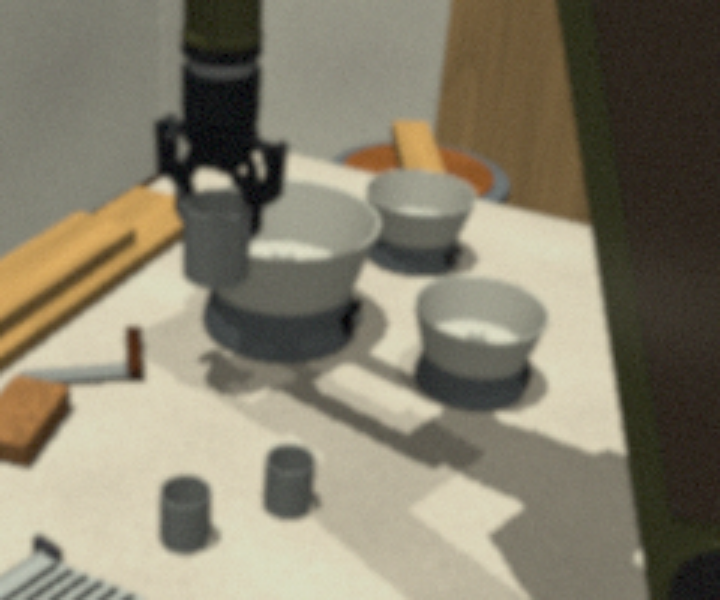

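The cup hangs upright in the fingers just outside the big bowl's +y rim. Its bottom is at crop (215,280) and the rim is to the right of it. Now I'll drag it inward so the rim tips it.

```bash
python3 -m crank '[[[-0.036,0,0.06],0,0.3],[[-0.05,0,0.05],0,0.3],[[-0.108,0,0.03],0,0.3],[[-0.14,0,0.022],0,0.3],[[-0.171,0,0.018],0,0.3]]' 25; python3 go.py .598 -.1813 .1754 90
python3 - <<'E'
from h import *
snap("side","s3.png",(90,250,200,360),4)
E
```

```text
time_s: 5.5
tool_pos: [0.5964, -0.1626, 0.1781]
eef_rot: [[0.004, 1.0, -0.0], [1.0, -0.004, 0.001], [0.001, -0.0, -1.0]]
ft_force: [-2.7, 3.7, 0.7]
opening: 0.776
gripper_force: 27.6
shift [-0.075  0.007  0.011] turn -0.002 pos [ 0.5964 -0.1626  0.1781] yaw 89.8 t 5.5 op 0.776 f [-2.7  3.7  0.7] g 27.569994927034713
```

View pics/s3.png

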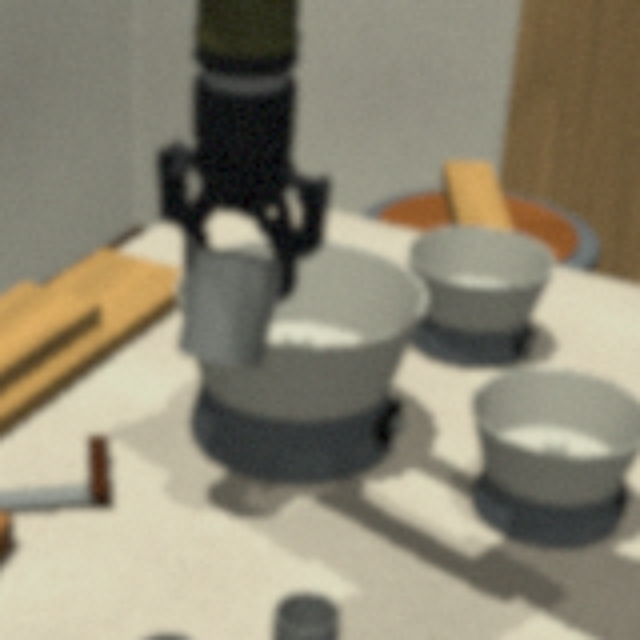

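```bash
python3 -m crank '[[[-0.075,0,0.011],0,0.3],[[-0.104,0,0.018],0,0.3],[[-0.135,0,0.031],0,0.3],[[-0.16,0,0.045],0,0.3],[[-0.188,0,0.065],0,0.3]]' 40; python3 go.py .598 -.22 .15 90
python3 - <<'E'
from h import *
a=env.read_camera("side")[90:250,200:360];b=env.read_camera("top")[110:270,220:380]
cv2.imwrite("pics/s4.png",cv2.resize(np.hstack([a,b])[:,:,::-1],None,fx=2.5,fy=2.5))
E
```

```text
time_s: 6.05
tool_pos: [0.5972, -0.2104, 0.1629]
eef_rot: [[0.004, 1.0, 0.002], [1.0, -0.004, -0.0], [-0.0, 0.002, -1.0]]
ft_force: [-2.7, 3.7, 7.2]
opening: 0.766
gripper_force: 46.4
shift [-0.038  0.003  0.052] turn -0.002 pos [ 0.5972 -0.2104  0.1629] yaw 89.8 t 6.05 op 0.766 f [-2.7  3.7  7.2] g 46.40558962616524
```

View pics/s4.png

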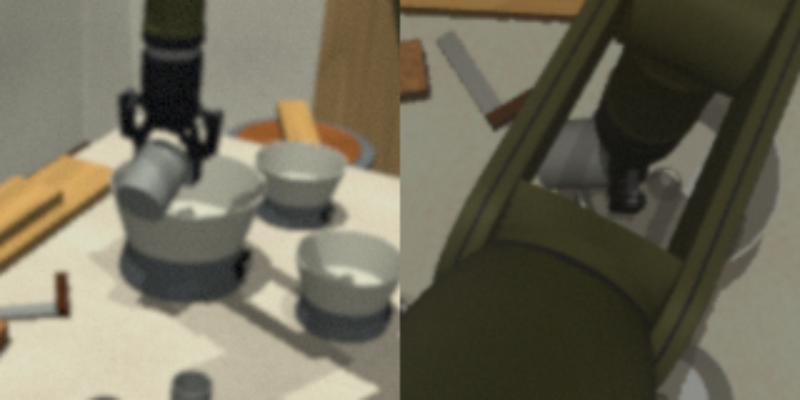

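The cup now lies at about 70°, with its bottom on the rim and its mouth over the bowl. In the side half it is at (150,180), in the top half at (575,155). I'll continue past horizontal.

```bash
python3 -m crank '[[[-0.022,0,0.026],0,0.3],[[-0.038,0,0.052],0,0.3],[[-0.054,0,0.08],0,0.3],[[-0.066,0,0.108],0,0.3],[[-0.073,0,0.128],0,0.3]]' 40; python3 -m crank '[[[0,0,0],0,0.3],[[0,0,0],0,0.3],[[0,0,0],0,0.3],[[0,0,0],0,0.3],[[0,0,0],0,0.3]]'; python3 go.py .598 -.22 .15 90
python3 - <<'E'
from h import *
a=env.read_camera("side")[90:250,200:360];b=env.read_camera("wrist")[:,:][::1]
b=cv2.resize(b,(427,320)); a=cv2.resize(a,(320,320))
cv2.imwrite("pics/s5.png",np.hstack([a,b])[:,:,::-1])
E
```

```text
time_s: 6.65
tool_pos: [0.5982, -0.2319, 0.1315]
eef_rot: [[0.004, 1.0, 0.005], [1.0, -0.004, -0.006], [-0.006, 0.005, -1.0]]
ft_force: [-4.4, -3.9, 7.8]
opening: 0.77
gripper_force: 51.2
time_s: 7.15
tool_pos: [0.5983, -0.2319, 0.1313]
eef_rot: [[0.004, 1.0, 0.005], [1.0, -0.004, -0.006], [-0.006, 0.005, -1.0]]
ft_force: [-3.0, -2.7, 7.0]
opening: 0.764
gripper_force: 51.1
shift [ 0.047 -0.001 -0.075] turn -0.002 pos [ 0.5983 -0.2319  0.1313] yaw 89.8 t 7.15 op 0.764 f [-3.  -2.7  7. ] g 51.07201957376674
```

View pics/s5.png

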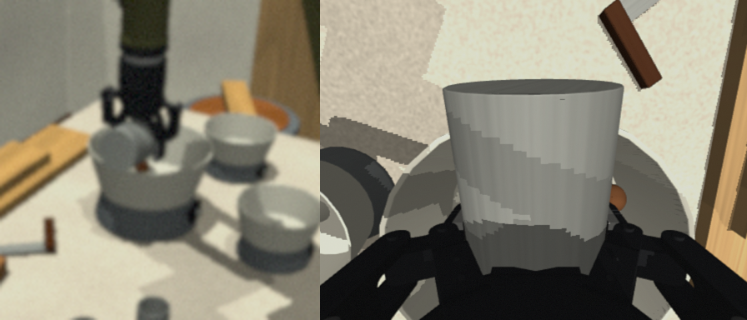

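Balls are running into the bowl: one shows at (617,198) in the wrist half and one at (140,167) in the side half. The cup is past horizontal. I'll tip it slightly more and shake it.

```bash
python3 -m crank '[[[0,0,0.025],0,0.3],[[0.02,0,0.025],0,0.3],[[-0.02,0,0.025],0,0.3],[[0.01,0,0.025],0,0.3],[[0.01,0,0.025],0,0.3]]'; python3 -m crank '[[[0,0.015,0],0,0.3],[[0,-0.015,0],0,0.3],[[0,0.015,0],0,0.3],[[0,0,0],0,0.3],[[0,0,0],0,0.3]]'
python3 - <<'E'
from h import *
for n in("side","wrist"):
    env.read_camera(n)
    for d in env.silhouettes(n,"ball0_center"): print(n,np.round(d["at"]),round(d["confidence"],2),d["mask"].sum())
E
```

```text
time_s: 7.75
tool_pos: [0.6004, -0.2295, 0.126]
eef_rot: [[0.005, 1.0, 0.009], [1.0, -0.005, -0.006], [-0.006, 0.009, -1.0]]
ft_force: [-0.2, -2.8, 9.9]
opening: 0.773
gripper_force: 52.2
time_s: 8.25
tool_pos: [0.6006, -0.2289, 0.1257]
eef_rot: [[0.005, 1.0, 0.009], [1.0, -0.005, -0.006], [-0.005, 0.009, -1.0]]
ft_force: [1.5, -1.7, 7.2]
opening: 0.771
gripper_force: 51.9
side [164. 264.] 0.22 481
wrist [236. 157.] 0.6 288
```

```bash
python3 -m crank '[[[0,0,-0.1],0,0.3],[[0,0,-0.25],0,0.3],[[0,0,-0.4],0,0.3],[[0,0,-0.48],0,0.3],[[0,0,-0.48],0,0.3]]' 20
python3 - <<'E'
from h import *
for n in("side","wrist","top"):
    env.read_camera(n)
    for d in env.silhouettes(n,"ball0_center"): print(n,np.round(d["at"]),round(d["confidence"],2),d["mask"].sum())
a=env.read_camera("side")[60:220,200:360];b=env.read_camera("wrist")
b=cv2.resize(b,(427,320)); a=cv2.resize(a,(320,320))
cv2.imwrite("pics/s6.png",np.hstack([a,b])[:,:,::-1])
E
```

```text
time_s: 8.95
tool_pos: [0.5996, -0.228, 0.2469]
eef_rot: [[0.004, 1.0, 0.009], [1.0, -0.004, -0.005], [-0.005, 0.009, -1.0]]
ft_force: [0.1, -0.9, -1.3]
opening: 0.767
gripper_force: 51.5
side [214. 214.] 0.72 266
side [296. 199.] 0.18 1250
top [145. 254.] 0.38 476
```

View pics/s6.png

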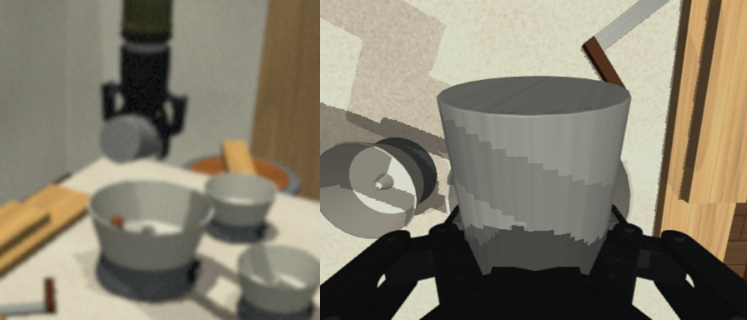

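The cup is empty: the wrist load is down by about the balls' weight, and balls show in the bowl at side (115,222). Friction holds the cup at about 110°. I'll right it by rolling its mouth end down over the outside of the same rim.

```bash
python3 -m crank '[[[0.1,0,0],0,0.3],[[0.22,0,0.0],0,0.3],[[0.235,0,0.12],0,0.3],[[0.235,0,0.25],0,0.3],[[0.235,0,0.32],0,0.3]]' 40; python3 go.py .598 -.160 .150 90
python3 - <<'E'
from h import *
for n in("side","top"):
    env.read_camera(n)
    for d in env.silhouettes(n,"ball0_center"): print(n,np.round(d["at"]),round(d["confidence"],2),d["mask"].sum())
E
```

```text
time_s: 9.85
tool_pos: [0.5952, -0.166, 0.1592]
eef_rot: [[0.003, 1.0, -0.004], [1.0, -0.003, 0.001], [0.001, -0.004, -1.0]]
ft_force: [-0.4, -0.1, -1.4]
opening: 0.769
gripper_force: 51.4
shift [0.024 0.011 0.037] turn -0.002 pos [ 0.5952 -0.166   0.1592] yaw 89.8 t 9.85 op 0.769 f [-0.4 -0.1 -1.4] g 51.40985093079507
side [186. 280.] 0.58 2412
```

```bash
python3 -m crank '[[[0.024,0,0.037],0,0.3],[[0.058,0,0.051],0,0.3],[[0.088,0,0.073],0,0.3],[[0.1,0,0.088],0,0.3],[[0.11,0,0.102],0,0.3]]' 40; python3 go.py .598 -.134 .116 90
python3 - <<'E'
from h import *
a=env.read_camera("side")[90:250,200:360];b=env.read_camera("wrist")
b=cv2.resize(b,(427,320)); a=cv2.resize(a,(320,320))
cv2.imwrite("pics/s7.png",np.hstack([a,b])[:,:,::-1])
E
```

```text
time_s: 10.55
tool_pos: [0.597, -0.139, 0.1367]
eef_rot: [[0.003, 1.0, 0.0], [1.0, -0.003, -0.0], [-0.0, 0.0, -1.0]]
ft_force: [0.4, -0.3, -1.1]
opening: 0.77
gripper_force: 51.4
shift [0.02  0.004 0.083] turn -0.002 pos [ 0.597  -0.139   0.1367] yaw 89.8 t 10.55 op 0.77 f [ 0.4 -0.3 -1.1] g 51.427248772233725
```

View pics/s7.png

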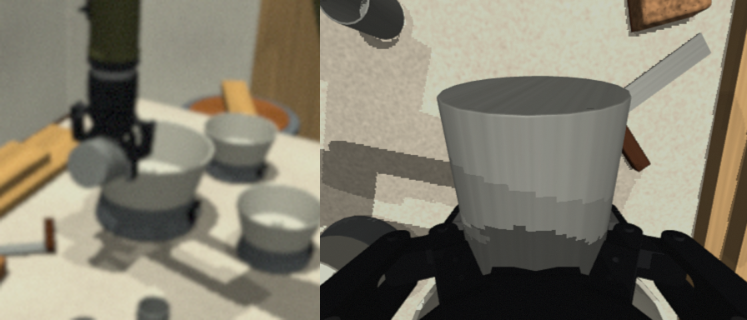

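No picture views are left, and this one shows the cup still past horizontal, with its mouth not touching the rim. I'll fit the cup's tilt numerically from the silhouettes.

```bash
cat > pose.py <<'E'
from fit import *
# cup pose: tilt th about world x, mouth toward -y at th>0; params y,z of underside centre, th
def model(x,y,z,th):
    a=np.array([0,-np.sin(th),np.cos(th)]); u=np.array([1,0,0]); v=np.cross(a,u)
    return np.r_[[np.r_[x,y,z]+k*a+.034*(np.cos(q)*u+np.sin(q)*v) for k in(0,.08) for q in t]]
def run(ths,cams=("wrist","side"),lim=235):
    s=env.state(); x=s["tool_pos"][0]; p=s["tool_pos"]+np.r_[0,0,.024]; M=[]
    for n in cams:
        env.read_camera(n); C=cam(n); L=env.silhouettes(n,"cup")
        g=proj(n,p,C); 
        if not L: print("none",n); continue
        # mask of the held cup: large one nearest the gripper
        d=min(L,key=lambda d:np.hypot(*(np.array(d["at"])[::-1]-(g if n!="wrist" else [256,200]))))
        W=np.ones((384*4,512*4),np.uint8)
        if n=="wrist": W[lim*4:]=0
        print(n,np.round(d["at"]),d["mask"].sum(),round(d["confidence"],2))
        M.append((n,C,cv2.resize(d["mask"].astype(np.uint8),None,fx=4,fy=4,interpolation=cv2.INTER_LINEAR)*W,W))
    def ious(q):
        o=[]
        for n,C,m,W in M:
            h=hull(n,model(q[3],*q[:3]),C)*W; o.append((h&m).sum()/max(1,(h|m).sum()))
        return o
    best=None
    for th in ths:
        a=np.array([0,-np.sin(th),np.cos(th)]); o=p-.066*a; x0=np.r_[o[1],o[2],th,x]
        r=minimize(lambda q:-sum(ious(q)),x0,method="Nelder-Mead",options=dict(initial_simplex=[x0]+[x0+d for d in np.diag([.01,.01,.15,.005])],maxiter=150))
        if best is None or r.fun<best.fun: best=r
    y,z,th,x=best.x; a=np.array([-np.sin(th),np.cos(th)]); w=p[1:]-[y,z]
    print("cup y,z,x",np.round([y,z,x],4),"tilt deg",np.degrees(th).round(1),"iou",np.round(ious(best.x),3),"tcp",s["tool_pos"].round(4))
    print("assumed pivot in cup: along",round(w@a,4),"across",round(w@[np.cos(th),np.sin(th)],4),"mouth y,z",(np.array([y,z])+.08*a).round(4))
if __name__=="__main__":
    import sys; run([np.radians(float(v)) for v in sys.argv[1:]])
E
python3 pose.py 80 110
```

```text
wrist [195. 258.] 44221 0.84
side [173. 248.] 566 0.74
cup y,z,x [-0.0701  0.1892  0.5966] tilt deg 103.8 iou [0.993 0.82 ] tcp [ 0.5967 -0.1391  0.1363]
assumed pivot in cup: along 0.0739 across -0.0116 mouth y,z [-0.1478  0.1701]
```

```bash
python3 -m crank '[[[0.15,0,0],0,0.3],[[0.2,0,0.1],0,0.3],[[0.2,0,0.25],0,0.3],[[0.2,0,0.4],0,0.3],[[0.2,0,0.46],0,0.3]]' 40; python3 -m crank '[[[0,0,0.02],0,0.3],[[0,0,0.035],0,0.3],[[0,0,0.045],0,0.3],[[0,0,0.055],0,0.3],[[0,0,0.055],0,0.3]]'
```

```text
time_s: 11.35
tool_pos: [0.5951, -0.0893, 0.0188]
eef_rot: [[0.004, 1.0, -0.005], [1.0, -0.004, 0.001], [0.001, -0.005, -1.0]]
ft_force: [-0.8, -0.3, -1.4]
opening: 0.772
gripper_force: 51.4
time_s: 11.85
tool_pos: [0.5978, -0.0899, 0.0088]
eef_rot: [[0.004, 1.0, 0.001], [1.0, -0.004, -0.0], [-0.0, 0.001, -1.0]]
ft_force: [0.1, 0.1, -1.6]
opening: 0.769
gripper_force: 51.3
```

```bash
python3 -m crank '[[[0,0,0.01],0,0.3],[[0,0,0.02],0,0.3],[[0,0,0.02],0,0.3]]' 40; python3 -m crank '[[[0,0,0.0],0,0.75],[[0,0,0],0,0.75],[[0,0,0],0,0.75],[[0,0,0],0,0.75],[[0,0,0],0,0.75]]' 20; python3 pose.py 90
```

```text
time_s: 12.15
tool_pos: [0.597, -0.0897, 0.0029]
eef_rot: [[0.004, 1.0, -0.0], [1.0, -0.004, 0.0], [0.0, -0.0, -1.0]]
ft_force: [0.7, -0.0, -2.0]
opening: 0.77
gripper_force: 51.4
time_s: 12.65
tool_pos: [0.5975, -0.0898, 0.0032]
eef_rot: [[0.004, 1.0, 0.001], [1.0, -0.004, -0.0], [-0.0, 0.001, -1.0]]
ft_force: [-0.5, 0.2, 0.6]
opening: 0.876
gripper_force: 0.2
wrist [199. 266.] 39207 0.72
side [221. 241.] 669 0.63
cup y,z,x [-0.0149  0.0352  0.602 ] tilt deg 92.3 iou [0.973 0.963] tcp [ 0.5975 -0.0898  0.0032]
assumed pivot in cup: along 0.0751 across -0.005 mouth y,z [-0.0948  0.032 ]
```

```bash
python3 -m crank '[[[0,0.01,-0.02],0,0.85],[[0.05,0.01,-0.02],0,0.85],[[0.1,0.01,-0.02],0,0.85],[[0.1,0.01,-0.02],0,0.3],[[0.1,0.01,-0.02],0,0.3]]' 20; python3 -m crank '[[[0,0,0.0],0,0.3],[[0,0,0],0,0.3],[[0,0,0],0,0.3]]' 20; python3 pose.py 90
```

```text
time_s: 13.35
tool_pos: [0.5998, -0.0633, 0.0084]
eef_rot: [[0.003, 1.0, 0.0], [1.0, -0.003, 0.001], [0.001, 0.0, -1.0]]
ft_force: [0.4, 3.2, 3.5]
opening: 0.79
gripper_force: 21.8
time_s: 13.65
tool_pos: [0.5999, -0.0645, 0.0083]
eef_rot: [[0.004, 1.0, 0.0], [1.0, -0.004, 0.0], [0.0, 0.0, -1.0]]
ft_force: [-0.6, 3.9, 5.9]
opening: 0.786
gripper_force: 22.0
wrist [236. 257.] 25509 0.56
side [221. 240.] 541 0.79
cup y,z,x [-0.018   0.0336  0.6011] tilt deg 90.0 iou [0.976 0.743] tcp [ 0.5999 -0.0645  0.0083]
assumed pivot in cup: along 0.0465 across -0.0013 mouth y,z [-0.098   0.0336]
```

```bash
python3 -m crank '[[[0,0,0],0,0.8],[[0,0,0],0,0.8],[[-0.03,0,0],0,0.8],[[-0.03,0,0],0,0.3],[[-0.03,0,0],0,0.3]]' 20; python3 -m crank '[[[0,0,0.0],0,0.3],[[0,0,0],0,0.3],[[0,0,-0.1],0,0.3],[[0,0,-0.3],0,0.3],[[0,0,-0.3],0,0.3]]' 20; python3 pose.py 90 70 40
```

```text
time_s: 14.35
tool_pos: [0.6, -0.0736, 0.0083]
eef_rot: [[0.004, 1.0, 0.0], [1.0, -0.004, -0.001], [-0.001, 0.0, -1.0]]
ft_force: [-0.7, -3.1, 3.0]
opening: 0.803
gripper_force: 21.6
time_s: 14.85
tool_pos: [0.6041, -0.0724, 0.0883]
eef_rot: [[0.004, 1.0, 0.01], [1.0, -0.004, -0.001], [-0.001, 0.01, -1.0]]
ft_force: [1.9, 0.2, -1.6]
opening: 0.803
gripper_force: 22.8
wrist [230. 259.] 27684 0.66
side [200. 239.] 625 0.95
cup y,z,x [-0.0195  0.1056  0.6047] tilt deg 91.1 iou [0.946 0.843] tcp [ 0.6041 -0.0724  0.0883]
assumed pivot in cup: along 0.0528 across 0.0077 mouth y,z [-0.0995  0.1041]
```

```bash
python3 -m crank '[[[0,0,-0.2],0,0.3],[[-0.05,-0.005,-0.36],0,0.3],[[-0.2,-0.01,-0.36],0,0.3],[[-0.314,-0.01,-0.36],0,0.3],[[-0.314,-0.01,-0.36],0,0.3]]' 20; python3 -m crank '[[[0,0,0.0],0,0.3],[[0,0,0],0,0.3]]'; python3 go.py .598 -.151 .152 90;python3 go.py .598 -.1322 .1293 90
```

```text
time_s: 15.55
tool_pos: [0.5962, -0.1538, 0.1714]
eef_rot: [[0.007, 1.0, -0.002], [1.0, -0.007, -0.001], [-0.001, -0.002, -1.0]]
ft_force: [-0.5, -0.0, -1.8]
opening: 0.8
gripper_force: 23.1
time_s: 15.75
tool_pos: [0.5959, -0.1496, 0.1714]
eef_rot: [[0.004, 1.0, -0.003], [1.0, -0.004, 0.002], [0.002, -0.003, -1.0]]
ft_force: [-0.5, 0.1, -1.2]
opening: 0.798
gripper_force: 23.1
shift [-0.006  0.009  0.077] turn -0.002 pos [ 0.5959 -0.1496  0.1714] yaw 89.8 t 15.75 op 0.798 f [-0.5  0.1 -1.2] g 23.076929184026085
shift [0.07  0.009 0.168] turn -0.002 pos [ 0.5959 -0.1496  0.1714] yaw 89.8 t 15.75 op 0.798 f [-0.5  0.1 -1.2] g 23.076929184026085
```

```bash
python3 -m crank '[[[-0.006,0.005,0.06],0,0.3],[[-0.006,0.005,0.077],0,0.3],[[0.027,0.005,0.1],0,0.3],[[0.053,0.005,0.132],0,0.3],[[0.07,0.005,0.168],0,0.3]]' 20; python3 pose.py 90 50;python3 go.py .598 -.1322 .1293 90
```

```text
time_s: 16.25
tool_pos: [0.5984, -0.1319, 0.1307]
eef_rot: [[0.003, 1.0, 0.0], [1.0, -0.003, 0.0], [0.0, 0.0, -1.0]]
ft_force: [0.2, 0.3, -1.0]
opening: 0.794
gripper_force: 23.1
wrist [223. 261.] 28291 0.81
side [179. 248.] 579 0.68
cup y,z,x [-0.0755  0.1427  0.5992] tilt deg 80.5 iou [0.966 0.817] tcp [ 0.5984 -0.1319  0.1307]
assumed pivot in cup: along 0.0575 across 0.0026 mouth y,z [-0.1544  0.1559]
shift [ 0.003 -0.001  0.006] turn -0.002 pos [ 0.5982 -0.1329  0.1308] yaw 89.8 t 16.45 op 0.796 f [-0.3  0.2 -1.1] g 23.078958372061606
```

```bash
python3 -m crank '[[[0.0,0,-0.16],0,0.3],[[-0.04,0,-0.18],0,0.3],[[-0.084,0,-0.16],0,0.3],[[-0.084,0,-0.1],0,0.3],[[-0.084,0,-0.085],0,0.3]]' 20; python3 -m crank '[[[0.0,0,0],0,0.3],[[0.0,0,0],0,0.3]]'; python3 go.py .598 -.153 .1497 90
```

```text
time_s: 16.95
tool_pos: [0.5963, -0.155, 0.1497]
eef_rot: [[0.005, 1.0, -0.004], [1.0, -0.005, 0.001], [0.001, -0.004, -1.0]]
ft_force: [0.2, 0.5, -1.7]
opening: 0.793
gripper_force: 23.3
time_s: 17.15
tool_pos: [0.5979, -0.1544, 0.1516]
eef_rot: [[0.004, 1.0, -0.001], [1.0, -0.004, 0.0], [0.0, -0.001, -1.0]]
ft_force: [0.2, -0.2, -0.9]
opening: 0.804
gripper_force: 23.3
shift [0.006 0.001 0.008] turn -0.003 pos [ 0.5979 -0.1544  0.1516] yaw 89.8 t 17.15 op 0.804 f [ 0.2 -0.2 -0.9] g 23.309130234410986
```

```bash
python3 -m crank '[[[0.006,0,0.012],0,0.3],[[0.015,0,0.02],0,0.3],[[0.025,0,0.028],0,0.3],[[0.035,0,0.035],0,0.3],[[0.035,0,0.035],0,0.3]]' 20; python3 pose.py 80 60;python3 go.py .598 -.1395 .1376 90
```

```text
time_s: 17.65
tool_pos: [0.5982, -0.1449, 0.1434]
eef_rot: [[0.003, 1.0, -0.0], [1.0, -0.003, 0.0], [0.0, -0.0, -1.0]]
ft_force: [0.5, 1.0, -1.1]
opening: 0.792
gripper_force: 23.3
wrist [228. 261.] 28157 0.56
side [175. 251.] 585 0.61
cup y,z,x [-0.0906  0.1549  0.5997] tilt deg 77.6 iou [0.973 0.824] tcp [ 0.5982 -0.1449  0.1434]
assumed pivot in cup: along 0.0557 across 0.0005 mouth y,z [-0.1687  0.1721]
shift [ 0.024 -0.002  0.024] turn -0.002 pos [ 0.5984 -0.1455  0.1437] yaw 89.8 t 17.85 op 0.796 f [ 0.2 -0.  -0.7] g 23.33335867821006
```

```bash
python3 -m crank '[[[-0.016,0,0.0],0,0.3],[[-0.014,0,0.012],0,0.3],[[0.0,0,0.026],0,0.3],[[0.01,0,0.04],0,0.3],[[0.01,0,0.04],0,0.3]]' 20; python3 pose.py 70 50;python3 go.py .598 -.1384 .1253 90
```

```text
time_s: 18.35
tool_pos: [0.5967, -0.1418, 0.1336]
eef_rot: [[0.004, 1.0, -0.003], [1.0, -0.004, 0.002], [0.002, -0.003, -1.0]]
ft_force: [-3.2, 4.0, 3.2]
opening: 0.782
gripper_force: 21.4
wrist [227. 256.] 28040 0.65
side [179. 254.] 592 0.83
cup y,z,x [-0.0952  0.1267  0.5978] tilt deg 54.2 iou [0.983 0.851] tcp [ 0.5967 -0.1418  0.1336]
assumed pivot in cup: along 0.0558 across -0.0021 mouth y,z [-0.1601  0.1734]
shift [0.014 0.005 0.034] turn -0.003 pos [ 0.5968 -0.1419  0.1337] yaw 89.7 t 18.55 op 0.78 f [-3.   3.9  2.1] g 21.44175298715254
```

Rolling it along the rim works: the tilt is now 54°. I'll continue along the same path.

```bash
python3 -m crank '[[[0.006,0,0.018],0,0.3],[[0.012,0,0.034],0,0.3],[[0.016,0,0.052],0,0.3],[[0.02,0,0.07],0,0.3],[[0.02,0,0.07],0,0.3]]' 20; python3 pose.py 45 25;python3 go.py .598 -.138 .104 90
```

```text
time_s: 19.05
tool_pos: [0.5977, -0.1367, 0.1162]
eef_rot: [[0.004, 1.0, -0.001], [1.0, -0.004, 0.002], [0.002, -0.001, -1.0]]
ft_force: [-1.2, 5.5, 1.4]
opening: 0.77
gripper_force: 22.0
wrist [237. 256.] 25573 0.94
side [252. 274.] 395 0.91
cup y,z,x [-0.1044  0.0947  0.5976] tilt deg 31.4 iou [0.992 0.   ] tcp [ 0.5977 -0.1367  0.1162]
assumed pivot in cup: along 0.0556 across -0.0039 mouth y,z [-0.1461  0.163 ]
shift [-0.006  0.001  0.049] turn -0.003 pos [ 0.5977 -0.1366  0.1162] yaw 89.8 t 19.25 op 0.767 f [-1.4  4.9  1.5] g 22.037204247426416
```

```bash
python3 -m crank '[[[0,0,0.025],0,0.3],[[-0.006,0,0.049],0,0.3],[[-0.014,0,0.055],0,0.3],[[-0.022,0,0.055],0,0.3],[[-0.022,0,0.055],0,0.3]]' 20; python3 pose.py 15 0;python3 go.py .598 -.138 .104 90
```

```text
time_s: 19.75
tool_pos: [0.5982, -0.139, 0.1025]
eef_rot: [[0.005, 1.0, -0.0], [1.0, -0.005, 0.008], [0.008, -0.0, -1.0]]
ft_force: [-0.0, 13.7, 2.8]
opening: 0.775
gripper_force: 22.0
wrist [247. 257.] 23326 0.6
side [189. 254.] 528 0.85
cup y,z,x [-0.1188  0.0748  0.5982] tilt deg 19.0 iou [0.979 0.823] tcp [ 0.5982 -0.139   0.1025]
assumed pivot in cup: along 0.0554 across -0.0023 mouth y,z [-0.1449  0.1504]
shift [ 0.004 -0.001 -0.006] turn -0.003 pos [ 0.5982 -0.139   0.1025] yaw 89.7 t 19.95 op 0.775 f [ 0.1 14.6  2.7] g 21.954080607974902
```

```bash
python3 -m crank '[[[0.1,0,0],0,0.3],[[0.24,0,0.0],0,0.3],[[0.3,0,0.1],0,0.3],[[0.3,0,0.2],0,0.3],[[0.3,0,0.23],0,0.3]]' 20; python3 -m crank '[[[0,0,0.02],0,0.3],[[0,0,0.03],0,0.3],[[0,0,0.04],0,0.3],[[0,0,0.045],0,0.3],[[0,0,0.045],0,0.3]]' 20; python3 pose.py 15 0;python3 go.py .598 -.065 .033 90
```

```text
time_s: 20.45
tool_pos: [0.5968, -0.068, 0.0426]
eef_rot: [[0.003, 1.0, -0.004], [1.0, -0.003, 0.0], [0.0, -0.004, -1.0]]
ft_force: [-0.6, -0.2, -1.2]
opening: 0.765
gripper_force: 23.1
time_s: 20.95
tool_pos: [0.5995, -0.0692, 0.0354]
eef_rot: [[0.004, 1.0, 0.002], [1.0, -0.004, -0.001], [-0.001, 0.003, -1.0]]
ft_force: [-2.2, 0.3, 4.9]
opening: 0.77
gripper_force: 24.0
wrist [249. 258.] 23393 0.67
side [217. 240.] 611 0.88
cup y,z,x [-0.0505  0.007   0.5996] tilt deg 13.4 iou [0.987 0.852] tcp [ 0.5995 -0.0692  0.0354]
assumed pivot in cup: along 0.0554 across -0.006 mouth y,z [-0.0691  0.0848]
shift [ 0.017 -0.006  0.01 ] turn -0.003 pos [ 0.5995 -0.0692  0.0354] yaw 89.8 t 21.15 op 0.776 f [-2.2  0.   6.4] g 23.882723183487542
```

Touching down is righting it. I'll press slightly more, then release.

```bash
python3 -m crank '[[[0,0,0.012],0,0.3],[[0,0,0.022],0,0.3],[[0,0,0.022],0,0.3],[[0,0,0.015],0,0.6],[[0,0,0.015],0,0.8]]' 20; python3 -m crank '[[[0,0,0],0,1],[[0,0,0],0,1],[[0,0,0],0,1]]'; python3 pose.py 5;python3 go.py .598 -.065 .2 90
```

```text
time_s: 21.65
tool_pos: [0.5998, -0.0689, 0.0313]
eef_rot: [[0.004, 1.0, 0.003], [1.0, -0.004, -0.001], [-0.001, 0.003, -1.0]]
ft_force: [0.0, -0.4, 0.5]
opening: 0.899
gripper_force: 0.0
time_s: 21.95
tool_pos: [0.5984, -0.0685, 0.0293]
eef_rot: [[0.004, 1.0, -0.001], [1.0, -0.004, 0.0], [0.0, -0.001, -1.0]]
ft_force: [-0.1, -0.6, 0.9]
opening: 1.0
gripper_force: 0.0
wrist [235. 257.] 26073 0.73
side [218. 238.] 687 0.89
cup y,z,x [-0.0489 -0.0014  0.5992] tilt deg 0.1 iou [0.991 0.944] tcp [ 0.5984 -0.0685  0.0293]
assumed pivot in cup: along 0.0547 across -0.0196 mouth y,z [-0.0489  0.0786]
shift [ 0.014 -0.002 -0.682] turn -0.003 pos [ 0.5984 -0.0685  0.0295] yaw 89.8 t 22.15 op 0.999 f [ 0.  -0.  -0.3] g 0.0
```

```bash
python3 -m crank '[[[0,0,-0.2],0,1],[[0,0,-0.4],0,1],[[0,0,-0.6],0,1],[[0,0,-0.75],0,1],[[0,0,-0.8],0,1]]' 20
cat > balls.py <<'E'
from h import *
import sys
n=sys.argv[1]; C=cam(n); im=env.read_camera(n); hsv=cv2.cvtColor(im,cv2.COLOR_RGB2HSV)
c=proj(n,np.r_[.598,-.2757,.1],C); print("bowl centre px",c.round())
m=((hsv[...,0]<16)&(hsv[...,1]>90)&(hsv[...,2]>25)).astype(np.uint8)
k,l,st,ce=cv2.connectedComponentsWithStats(m)
for i in range(1,k):
    w=onz(n,ce[i][::-1],.082,C); r=np.hypot(w[0]-.598,w[1]+.2757)
    if r<.13: print("blob",ce[i].round(1),"area",st[i,4],"bbox",st[i,2:4],"world",w.round(3),"r",r.round(3))
p=c; a=proj(n,np.r_[.598,-.2757,.08],C);b=proj(n,np.r_[.611,-.2757,.08],C); print("one ball area px",round(np.pi*np.hypot(*(a-b))**2))
env.read_camera(n)
for d in env.place_of(n,"ball0_center"): print(np.round(d["at"]),round(d["confidence"],2),onz(n,d["at"],.082,C).round(3))
E
python3 balls.py top
```

```text
time_s: 22.65
tool_pos: [0.6012, -0.0689, 0.2351]
eef_rot: [[0.004, 1.0, 0.009], [1.0, -0.004, -0.002], [-0.002, 0.009, -1.0]]
ft_force: [0.6, 0.5, 0.4]
opening: 0.999
gripper_force: 0.0
bowl centre px [328. 181.]
blob [318.6 161.5] area 118 bbox [ 8 18] world [ 0.655 -0.252  0.082] r 0.061
blob [332. 157.] area 62 bbox [9 9] world [ 0.67  -0.288  0.082] r 0.073
blob [304.6 175.9] area 117 bbox [16 15] world [ 0.611 -0.216  0.082] r 0.061
blob [313.1 204.5] area 56 bbox [9 8] world [ 0.535 -0.242  0.082] r 0.071
one ball area px 69
[178. 299.] 0.69 [ 0.604 -0.201  0.082]
[203. 313.] 0.43 [ 0.538 -0.243  0.082]
```

Six balls' worth of blobs lie in the bowl (2+1+2+1), all well inside the rim, and the cup stands free. On to the foot switch.

```bash
python3 -m crank '[[[0.2,-0.08,0],0,-1],[[0.4,-0.15,0],0,-1],[[0.6,-0.22,0],0,-1],[[0.8,-0.3,0],0,-1],[[1,-0.4,0],0,-1]]' 20
python3 - <<'E'
from h import *
from scipy.optimize import least_squares
for q in("treadle_pad","footswitch"):
    R=[]
    for n in("top","side","wrist"):
        C=cam(n); env.read_camera(n); L=env.place_of(n,q)
        for d in L[:1]:
            z=.062 if q[0]=="t" else 0; w=onz(n,d["at"],z,C); print(n,q,np.round(d["at"]),round(d["confidence"],2),w.round(4)); R.append((n,C,d["at"]))
    f=lambda p:np.ravel([proj(n,p,C)-np.array(a)[::-1] for n,C,a in R])
    r=least_squares(f,[.48,.27,z]); print(q,r.x.round(4),r.fun.round(1))
E
python3 go.py .48 .273 .1 90
```

```text
time_s: 23.3
tool_pos: [0.5055, 0.1656, 0.2265]
eef_rot: [[0.004, 1.0, -0.006], [1.0, -0.004, -0.001], [-0.001, -0.006, -1.0]]
ft_force: [1.1, -0.1, 0.8]
opening: 0.139
gripper_force: 0.0
top treadle_pad [214. 118.] 0.97 [0.4732 0.2774 0.062 ]
side treadle_pad [296. 206.] 0.65 [0.4762 0.2805 0.062 ]
wrist treadle_pad [ 71. 233.] 0.61 [0.479  0.2766 0.062 ]
treadle_pad [0.4781 0.2774 0.0578] [ 0.9 -1.6  0.2  0.2 -0.5 -0.3]
top footswitch [202. 130.] 0.61 [0.5159 0.2732 0.    ]
side footswitch [310. 197.] 0.79 [0.5052 0.2813 0.    ]
wrist footswitch [ 83. 260.] 0.63 [0.5104 0.2701 0.    ]
footswitch [ 0.5115  0.2723 -0.0101] [ 1.3  2.1  0.5 -0.6  0.9 -0.9]
shift [ 0.438 -0.116  0.519] turn -0.004 pos [0.5084 0.1633 0.2296] yaw 89.7 t 23.9 op 0.001 f [ 0.8 -0.3 -0.4] g 0.0
```

```bash
python3 -m crank '[[[0.2,-0.05,0.1],0,-1],[[0.4,-0.1,0.25],0,-1],[[0.455,-0.12,0.4],0,-1],[[0.455,-0.12,0.53],0,-1],[[0.455,-0.12,0.55],0,-1]]' 20; python3 -m crank '[[[0,0,0.03],0,-1],[[0,0,0.08],0,-1],[[0,0,0.13],0,-1],[[0,0,0.17],0,-1],[[0,0,0.19],0,-1]]';python3 go.py .478 .277 .04 90
```

```text
time_s: 24.4
tool_pos: [0.4747, 0.2771, 0.088]
eef_rot: [[0.003, 1.0, -0.009], [1.0, -0.003, -0.004], [-0.004, -0.009, -1.0]]
ft_force: [-0.1, -0.4, 0.7]
opening: -0.003
gripper_force: 0.0
time_s: 24.9
tool_pos: [0.4782, 0.2783, 0.0451]
eef_rot: [[0.005, 1.0, -0.0], [1.0, -0.005, 0.001], [0.001, -0.0, -1.0]]
ft_force: [-3.6, 1.1, 8.9]
opening: -0.002
gripper_force: 4.2
shift [-0.005 -0.001  0.02 ] turn -0.003 pos [0.4782 0.2783 0.0451] yaw 89.7 t 24.9 op -0.002 f [-3.6  1.1  8.9] g 4.240070516243577
```

```bash
python3 -m crank '[[[0,0,0.015],0,-1],[[0,0,0.025],0,-1],[[0,0,0.035],0,-1],[[0,0,0.035],0,-1],[[0,0,0.035],0,-1]]'; python3 -m crank '[[[0,0,0.01],0,-1],[[0,0,0.015],0,-1],[[0,0,0.015],0,-1],[[0,0,0.015],0,-1]]'
```

```text
time_s: 25.4
tool_pos: [0.4777, 0.2785, 0.0394]
eef_rot: [[0.005, 1.0, 0.0], [1.0, -0.005, 0.002], [0.002, 0.0, -1.0]]
ft_force: [-8.4, -0.6, 26.4]
opening: -0.0
gripper_force: 13.0
time_s: 25.8
tool_pos: [0.4778, 0.2785, 0.0387]
eef_rot: [[0.005, 1.0, 0.002], [1.0, -0.005, 0.002], [0.002, 0.002, -1.0]]
ft_force: [-14.2, -3.7, 50.0]
opening: 0.001
gripper_force: 24.8
```

That is the hard stop: the force climbs at z ≈ 39 mm with no further travel. I'll let it come up, back off and verify.

```bash
python3 -m crank '[[[0,0,-0.03],0,-1],[[0,0,-0.1],0,-1],[[0,0,-0.25],0,-1],[[0,0,-0.45],0,-1],[[0,0,-0.6],0,-1]]'; python3 -m crank '[[[0,0,0],0,-1],[[0,0,0],0,-1],[[0,0,0],0,-1],[[0,0,0],0,-1],[[0,0,0],0,-1]]'; python3 balls.py top | grep blob
python3 - <<'E'
from fit import *
fit("cup",CUP,np.array([.599,-.049]))
s=env.state(); print(s["tool_pos"],s["ft_force"],s["qvel"].round(3))
for n in("top","side"):
    env.read_camera(n)
    for d in env.place_of(n,"treadle_pad")[:1]: print(n,np.round(d["at"],1))
E
```

```text
time_s: 26.3
tool_pos: [0.4793, 0.2781, 0.1852]
eef_rot: [[0.005, 1.0, 0.003], [1.0, -0.005, 0.001], [0.001, 0.003, -1.0]]
ft_force: [0.9, -0.5, -0.6]
opening: 0.004
gripper_force: 0.0
time_s: 26.8
tool_pos: [0.4775, 0.2777, 0.1807]
eef_rot: [[0.004, 1.0, -0.003], [1.0, -0.004, -0.001], [-0.001, -0.003, -1.0]]
ft_force: [-0.8, 0.3, -0.1]
opening: -0.0
gripper_force: 0.0
blob [318.6 161.5] area 116 bbox [ 8 18] world [ 0.655 -0.252  0.082] r 0.061
blob [332.1 156.9] area 60 bbox [9 9] world [ 0.67  -0.288  0.082] r 0.073
blob [304.6 175.9] area 113 bbox [16 15] world [ 0.611 -0.216  0.082] r 0.061
blob [313.1 204.5] area 54 bbox [8 8] world [ 0.535 -0.242  0.082] r 0.071
cup [0, 1] [ 0.5993 -0.0472] [0.914 0.941]
cup [0] [ 0.5972 -0.0481] [0.915 0.909]
cup [1] [ 0.5997 -0.047 ] [0.91  0.942]
[0.47830475 0.27821254 0.18209767] [ 0.20142565  0.53547303 -0.83340936] [ 0.001 -0.003 -0.002 -0.     0.001  0.001]
top [212.5 119.8]
side [294.6 205.5]
```

```bash
python3 -c "
from station import env;print(env.job_done())"
```

```text
the job is handed in; nothing more can be done
None
```

The job is handed in: by the last camera check all six balls are in the large tumbler's bowl and the empty cup stands upright on the bench; the treadle was then pressed to its stop and looks back up, and the arm never went near the square or sanding block, though I did not re-measure them; no verdict came back.

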